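Nest the pendant blank and close the keeper

ROBOT

A 6-joint arm with a two-finger parallel gripper is mounted at the origin on the work surface. World frame = base frame: x ahead of the robot, y to its left, z up, the work surface at z = 0. Lengths are in m, angles in rad, forces in N, time in s.
With the tool pointing down it reaches from about 0.35 to 0.975 m from the base axis. Payload 4.9 kg.
Tool frame: the origin (TCP) lies at the very end of the fingers, on their centre line; the grasp point (between the pads) lies 19 mm behind it (ctrl.pinch_z is the distance from the TCP to the grasp point, in m); z points along the fingers, y is the direction in which the jaws open and shut (so a half turn about z gives the same grasp; the last joint's range is limited). The gripper opens to 85 mm and grips with 20 to 120 N. Pads are 22 mm wide; open, the fingers measure 114 mm over their backs; the gripper's body (76 mm by 85 mm) begins 54 mm behind the grasp point. The pads swing forward as they close: fully open they stand 13 mm farther back than shut.
Start: joints at [1.02, 0.053, 1.613, -0, 1.476, -0.119], TCP at [0.262, 0.568, 0.231] pointing down, gripper open.
Joint ranges: [-3.01, 3.01], [-1.01, 2.22], [0.06, 2.58], [-1.02, 4.17], [0.09, 2.62], [-3.14, 3.14]. Speed limits (rad/s): [2.57, 2.57, 3.14, 3.14, 3.14, 3.14].

INTERFACE

Orientations are given as a rotation vector (axis times angle).
In Python, from station import ctrl gives the robot as it stands.
- The arm moves only by the tool carry_out, never from a script. Its argument "series" is a list of rows, each a list of 7 numbers: the shift along the world's x, y, z each as a share of 0.025 m, from -1 to 1, then the turn, a rotation vector about the world's x, y, z each as a share of 0.1 rad, from -1 to 1, then the opening, from 0 (shut) to 1 (fully open). A call has 1 to 12 rows; each row shifts and turns the commanded pose from where the row before left it; what a row does not reach is not made up. A row lasts 1/10 s, in which the tool goes at most 50 mm and 8.59 degrees, less where a joint would pass 70% of its speed; a pose out of reach is approached as far as the arm can. A call with a number of a shift or a turn outside -1 to 1 is refused whole. A call with a gripper value outside its range is refused whole. The fingers move at their own pace and stop on an object; "grip_force" is the grip in N (left out, the last holds). Time passes only in rows, so rows that do not move let the fingers close. It gives the time, the measured TCP pose, the force and the opening at its end, in the units of the state.
- ctrl.get_obs(): the state, without advancing time (a new reading comes with each control period).
- ctrl.get_image(name): name is "scene" or "side" or "wrist"; returns a dict with "frame" (480x640x3 uint8, blue, green, red), "fx", "fy", "cx", "cy" (pixels), "R" (3x3) and "t" (3): a world point X has camera coordinates R X + t; the wrist camera has in their place "hand_eye" (4x4, takes a point from camera to tool coordinates, whose origin is the TCP and whose axes are the flange's). Camera axes: x right, y down, z forward; pixel columns grow to the right and rows downward; lengths in m; the calibration is good to about 2 mm. A picture is of the moment at which its call begins: read the wrist's pose just before it. There is no depth.
- ctrl.finish_job(): hands the job in, once; it reports no verdict.
Trained networks look in a picture, given as the dict that the camera call returned (one of the last four; its "shot" number tells which), for a name from the list of things; names that differ only in an ending like _2 or _b are one class to them, and where a whole thing is asked for, a point or a joint stands for the part that bears it (a point fixed in the world has none). Each returns a list of dicts, best first, with "p" (0 to 1); they miss things now and then, are a little off and sometimes report something else, mostly with a low value. They report only what shows in the picture. A call takes as long as a camera call.
- ctrl.trace(picture, name): "mask" (480x640 bool, what is visible of it) and "rect" ([left, top, width, height] as shares, 0 to 1, of the picture: columns of its width, rows of its height, round what is visible of it).
- ctrl.mark_of(picture, name): "position" ([column, row] as shares, 0 to 1, of the picture: columns of its width, rows of its height: a listed point, or the origin of a listed thing).
The state is a dict: "t": time; "q": joint angles; "dq": joint speeds; "effort": joint torques, N m; "tool_pos": TCP position; "tool_rot": TCP orientation; "contact_force": force on the tool from outside, world axes, zero at the start; "wrist_torque": the same for the moment, N m; "opening": finger opening in m.
Only numpy, scipy, OpenCV 4.12 (cv2) and the standard library are available. Lean on these libraries where they do the work, as an engineer would, in place of code of your own. Each camera call takes 0.05 s, during which the arm holds its last target.

TASK

With the fingertips, push the larger of the two loose brass discs across the top of the steel die block until it drops into the round recess and lies flat and fully home; slide it, never pick it up. Then push the little keeper arm round by its upright post until it is fully closed over the seated disc. Leave the smaller disc and the other things on the table where they are, and finish clear of everything.

Things in the scene. Friction and masses are not known exactly. Their poses are not given: they have to be found in the camera images.
- blank_center (a point): Centre (half-way up) of the larger loose brass disc, 46 mm in diameter, 8 mm thick, about 90 to 145 g; z is its axis. It starts lying flat on top of the die block, beside the recess, on its +y or -y side.
- small_blank_center (a point): Centre of the smaller loose brass disc, 30 mm in diameter, 8 mm thick, 50 g, lying on the die block on the other side of the recess. To be left alone.
- die_block: Bright steel die block, 140 mm (its x) by 230 mm (its y) by 25 mm high, fixed to the table; origin at the centre of its underside. Its y axis runs along the long side, its x axis roughly away from the robot. Its flat top is 25 mm above the table. Nothing but the robot stands taller than 65 mm within 200 mm of its centre; a fixed motor handpiece, upright in a brass socket on a grey base, 198 mm high, stands on the left part of the table (y above 0.45).
- nest (a point): Centre of the mouth of the round recess, level with the top of the die block, 20 mm to the -x side of the block's centre. The recess has a dark floor, is 49 mm in diameter and 7 mm deep, so the seated larger disc stands 1 mm proud of the block's top and its centre is 3 mm below this point. The point's axes are the block's axes.
- keeper (a joint): Angle of the keeper arm about its upright pivot: 0 is fully swung open (the arm points to the block's +y side and a little to its +x side), 1.95 rad is fully closed against its stop (the arm points to the block's -x, over the recess). It grows counter-clockwise seen from above. It turns with light friction (about 1 N at the post) and stays where it is left. It starts open, between 0 and 0.45.
- pivot (a point): Axis of the keeper's pivot at the height of the die block's top, 50 mm to the +x side of the block's centre; a round dark steel boss 20 mm across stands there, its top 15 mm above the block.
- post (a point): Top centre of the keeper's upright push post: a dark steel pin 10 mm in diameter, 52 mm from the pivot axis. The post stands from 9 to 39 mm above the top of the block, on the arm. The arm is a flat steel bar 13 mm wide, 4 to 9 mm above the block's top, and reaches 62 mm from the pivot axis. The point's x axis points along the arm from the pivot outwards.
- gold_ring: Gold-tone cast finger ring lying flat, 23 mm across, 7 mm high, on the table on the robot's side of the block; origin at the centre of its underside. Bystander.
- stone_cone: Grey abrasive stone cone standing on its 32 mm base, 50 mm high, beyond the block; origin at the centre of its base. Bystander.
- spoon: White ceramic spoon, 150 mm long, lying on the robot's side of the block; origin near its middle. Bystander.
- bur_box: Flat steel bur box, 97 x 64 x 29 mm, on the table at the block's -y end; origin at the centre of its underside. Bystander.
- hammer: Small brass hammer with wooden handle, 200 mm long, lying on the table at the block's +y end. Bystander.

How it is judged:
On the way, in this order (a step that is already met when the one before it is completed fails the run):
1. the larger disc lies flat in the recess while the keeper is still open (horizontal distance between blank_center and nest below 0.004 m and z of blank_center in the frame of nest below -0.0015 m and angle between blank_center's own z axis and vertical below 0.06 rad and value of joint keeper below 1.2 rad), for 0.2 s.
2. the keeper is fully closed over it (horizontal distance between blank_center and nest below 0.004 m and z of blank_center in the frame of nest below -0.0015 m and angle between blank_center's own z axis and vertical below 0.06 rad and value of joint keeper above 1.8 rad), for 0.2 s.
At the end, for the whole second after the job is handed in: The larger disc lies in the recess (centre within 4 mm of the recess's, sunk at least 5.5 mm of the 7 mm, level within 0.06 rad) and at rest, the keeper is within 0.15 rad of its closed stop (joint above 1.8), and the smaller disc is within 10 mm of where it began (all of step 2 and linear speed of blank below 0.01 m/s and distance of small_blank_center from where it was at the start of the episode below 0.01 m); the robot touches nothing.
It fails at once if the larger disc is lifted more than 10 mm off the block (z of blank_center in the frame of nest above 0.014 m).
It fails at once if the larger disc is pushed off the die block (z of blank_center in the frame of nest below -0.008 m).
It fails at once if the smaller disc is moved more than 10 mm (distance of small_blank_center from where it was at the start of the episode above 0.01 m).
It fails at once if a bystander (ring, cone, spoon, bur box or hammer) is moved more than 25 mm (distance of any of gold_ring, stone_cone, spoon, bur_box, hammer from where it was at the start of the episode above 0.025 m).
It also fails if it takes over 48 s, if anything falls off the work surface, if the arm or the gripper's body presses on something with over 40 N, if the wrist force passes 120 N, or if a joint passes its speed limit or range.

## Working session

There is one attempt and no reset: what is moved stays moved. The work goes in short steps, Python scripts to look and compute and a tool call to move; the robot and the scene stay as the last step left them, time stands still between calls to the robot, and variables do not carry over. Pictures are saved under pics/ and viewed, and the job is handed in when it is done.

Besides the shell and the picture viewer there is one more tool, called after "Request:" by a JSON object that holds its "api" and its "payload", one argument or row to a line. carry_out: Moves the arm, as the interface text tells. Shift numbers are shares of 0.025 m and turn numbers shares of 0.1 rad, none past 1 either way. Its arguments: {"type":"object","properties":{"series":{"type":"array"},"grip_force":{"type":"number"}},"required":["series"]}

```bash
mkdir -p pics; ls; cat > h.py <<'E'
import numpy as np, cv2
from station import ctrl
def ray(p,uv):
    d=np.array([(uv[0]-p['cx'])/p['fx'],(uv[1]-p['cy'])/p['fy'],1.])
    R=np.array(p['R']);t=np.array(p['t'])
    return -R.T@t, R.T@d
def atz(p,uv,z):
    o,d=ray(p,uv); return o+d*(z-o[2])/d[2]
def proj(p,X):
    c=np.array(p['R'])@np.array(X)+np.array(p['t']); return np.array([p['fx']*c[0]/c[2]+p['cx'],p['fy']*c[1]/c[2]+p['cy']])
E
python3 - <<'E'
from h import *
o=ctrl.get_obs(); print({k:np.round(v,3).tolist() for k,v in o.items()})
hz={'blank_center':.029,'small_blank_center':.029,'die_block':0,'nest':.025,'pivot':.025,'post':.064,'gold_ring':0,'stone_cone':0,'spoon':0,'bur_box':0,'hammer':.01}
for n in ['scene','side']:
    p=ctrl.get_image(n); cv2.imwrite(f'pics/{n}0.png',p['frame'])
    print(n,p['fx'],np.round(-np.array(p['R']).T@np.array(p['t']),3))
    for k,z in hz.items():
        try:
            for m in ctrl.mark_of(p,k)[:2]:
                uv=np.array(m['position'])*[640,480]; print(k,round(m['p'],2),uv.round(1),atz(p,uv,z).round(4))
        except Exception as e: print(k,e)
print(ctrl.get_obs()['t'])
E
```

```text
pics
{'t': 0.0, 'q': [1.02, 0.053, 1.614, 0.0, 1.476, -0.119], 'dq': [0.002, -0.0, -0.002, 0.001, -0.0, -0.001], 'effort': [0.001, -39.367, -37.019, 0.0, 0.007, 0.0], 'tool_pos': [0.261, 0.567, 0.23], 'tool_rot': [-0.673, -3.068, 0.003], 'contact_force': [-0.473, 0.89, 0.219], 'wrist_torque': [-0.014, 0.011, 0.016], 'opening': 0.085}
scene 518.6200895449969 [ 1.051 -0.316  0.711]
blank_center 0.57 [324.5 222.2] [0.5253 0.0995 0.029 ]
small_blank_center 0.6 [252.1 271.2] [ 0.5403 -0.0689  0.029 ]
die_block 0.77 [299.  262.1] [0.5531 0.0193 0.    ]
die_block 0.33 [343.1 246.2] [0.5727 0.1056 0.    ]
nest 0.98 [290.9 246.3] [0.5321 0.0179 0.025 ]
nest 0.74 [253.  269.8] [ 0.5357 -0.0645  0.025 ]
pivot 0.89 [317.  270.5] [0.6046 0.0205 0.025 ]
pivot 0.42 [298.3 260.7] [0.5673 0.0084 0.025 ]
post 0.65 [345.4 246. ] [0.6177 0.071  0.064 ]
gold_ring 0.57 [269.  224.2] [0.4411 0.0305 0.    ]
stone_cone 0.63 [330.4 343.3] [ 0.718  -0.0412  0.    ]
spoon 0.6 [218.3 247.4] [ 0.4324 -0.0765  0.    ]
bur_box 0.65 [207.8 329.6] [ 0.5764 -0.1808  0.    ]
bur_box 0.36 [345.2 243.6] [0.5701 0.1128 0.    ]
side 491.09775864880163 [ 0.357 -0.401  0.687]
blank_center 0.94 [256.7 237. ] [0.5218 0.1007 0.029 ]
blank_center 0.27 [308.2 311.2] [ 0.5282 -0.0686  0.029 ]
small_blank_center 0.85 [308.9 308.3] [ 0.5316 -0.0648  0.029 ]
die_block 0.94 [291.7 272.2] [0.5478 0.0252 0.    ]
nest 0.8 [286.  268.6] [0.5361 0.0205 0.025 ]
nest 0.33 [319.1 254.6] [0.5971 0.0182 0.025 ]
pivot 0.72 [319.1 254.1] [0.5976 0.0191 0.025 ]
post 0.85 [307.1 213. ] [0.6084 0.0785 0.064 ]
gold_ring 0.65 [227.9 293.3] [0.4381 0.0403 0.    ]
gold_ring 0.3 [291.8 271.9] [0.5482 0.0256 0.    ]
spoon 0.74 [253.8 352. ] [ 0.431  -0.0743  0.    ]
bur_box 0.57 [376.9 363.1] [ 0.5815 -0.181   0.    ]
hammer 0.87 [233.3 199.2] [0.5271 0.2185 0.01  ]
1.2
```

View pics/scene0.png

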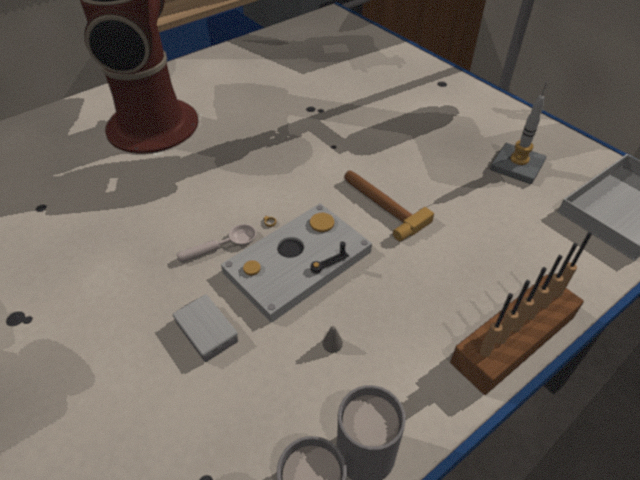

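View pics/side0.png

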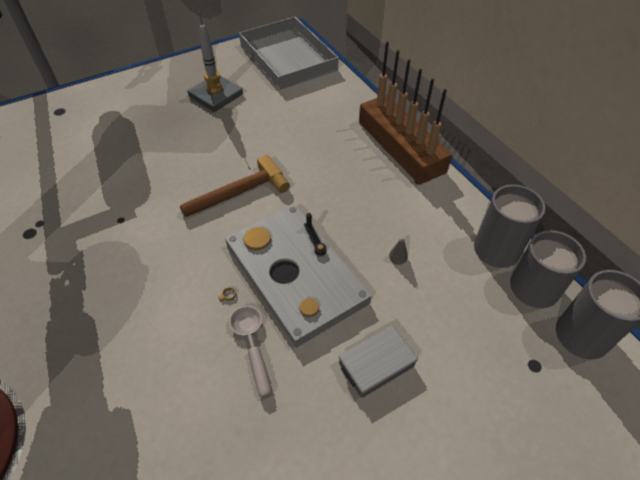

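```bash
python3 - <<'E'
from h import *
from scipy.spatial.transform import Rotation as Ro
o=ctrl.get_obs(); print(Ro.from_rotvec(o['tool_rot']).as_matrix().round(3))
for n,hp in [('scene',(520,165)),('side',(215,92))]:
    p=ctrl.get_image(n); print('handpiece',atz(p,hp,.02).round(3))
    for k in ['die_block','blank_center','small_blank_center','hammer']:
        for m in ctrl.trace(p,k)[:1]:
            M=m['mask'].astype(np.uint8); c=cv2.findContours(M,0,1)[0]; c=max(c,key=cv2.contourArea)
            z={'die_block':.025,'hammer':.01}.get(k,.033)
            e=np.array([atz(p,q,z)[:2] for q in c[:,0].astype(float)])
            if 'blank' in k:
                (cx,cy),r=cv2.minEnclosingCircle(e.astype(np.float32)); mm=cv2.moments(M,True)
                print(n,k,m['p'],cx,cy,r,atz(p,(mm['m10']/mm['m00'],mm['m01']/mm['m00']),.029).round(4))
            else: print(n,k,m['p'],cv2.minAreaRect(e.astype(np.float32)))
E
```

```text
[[-0.908  0.419  0.   ]
 [ 0.419  0.908  0.   ]
 [-0.     0.    -1.   ]]
handpiece [0.639 0.524 0.02 ]
scene die_block 0.95 ((0.5587959885597229, 0.013669177889823914), (0.15374992787837982, 0.23918141424655914), 4.011026382446289)
scene blank_center 0.88 0.5239262580871582 0.09448739141225815 0.025934556499123573 [0.5205 0.0954 0.029 ]
scene small_blank_center 0.56 0.5341037511825562 -0.0685892328619957 0.016887882724404335 [ 0.5319 -0.0654  0.029 ]
scene hammer 0.77 ((0.534008264541626, 0.2542703449726105), (0.10037599503993988, 0.2178206592798233), 79.49546813964844)
handpiece [0.621 0.531 0.02 ]
side die_block 0.95 ((0.5544586181640625, 0.01477707177400589), (0.15889990329742432, 0.24162273108959198), 3.268563747406006)
side blank_center 0.86 0.5197989344596863 0.09568389505147934 0.02489616535604 [0.521  0.0985 0.029 ]
side hammer 0.72 ((0.542818009853363, 0.2246553599834442), (0.21157203614711761, 0.10561653971672058), 13.00549030303955)
```

Request:
{"api": "carry_out", "payload": {
  "series": [
    [0.43, -0.87, 0, 0, 0, -0.41, 0.35],
    [0.43, -0.87, 0, 0, 0, -0.41, 0.35],
    [0.43, -0.87, 0, 0, 0, -0.41, 0.35],
    [0.43, -0.87, 0, 0, 0, -0.41, 0.35],
    [0.43, -0.87, 0, 0, 0, -0.41, 0.35],
    [0.43, -0.87, 0, 0, 0, -0.41, 0.35],
    [0.43, -0.87, 0, 0, 0, -0.41, 0.35],
    [0.43, -0.87, 0, 0, 0, -0.41, 0.35],
    [0.43, -0.87, 0, 0, 0, -0.41, 0.35],
    [0.43, -0.87, 0, 0, 0, -0.41, 0.35],
    [0.43, -0.87, 0, 0, 0, -0.41, 0.35],
    [0.43, -0.87, 0, 0, 0, -0.41, 0.35]
  ]
}}

```text
t: 2.9
tool_pos: [0.3909, 0.3057, 0.2314]
tool_rot: [1.402, 2.811, 0.0]
contact_force: [0.3, 0.5, 0.5]
opening: 0.0295
```

Request:
{"api": "carry_out", "payload": {
  "series": [
    [0.43, -0.87, 0, 0, 0, -0.41, 0.35],
    [0.43, -0.87, 0, 0, 0, -0.41, 0.35],
    [0.43, -0.87, 0, 0, 0, -0.41, 0.35],
    [0.43, -0.87, 0, 0, 0, -0.41, 0.35],
    [0.43, -0.87, 0, 0, 0, -0.41, 0.35],
    [0.43, -0.87, 0, 0, 0, -0.41, 0.35],
    [0.43, -0.87, 0, 0, 0, -0.41, 0.35],
    [0.43, -0.87, 0, 0, 0, -0.41, 0.35],
    [0.43, -0.87, 0, 0, 0, -0.41, 0.35],
    [0.43, -0.87, 0, 0, 0, -0.41, 0.35],
    [0, 0, 0, 0, 0, 0, 0.35],
    [0, 0, 0, 0, 0, 0, 0.35]
  ]
}}

```text
t: 4.1
tool_pos: [0.498, 0.089, 0.2313]
tool_rot: [-1.944, -2.468, -0.0]
contact_force: [-0.9, 0.6, -0.1]
opening: 0.0299
```

```bash
cat >> h.py <<'E'
from scipy.spatial.transform import Rotation as Ro
def wrist():
    o=ctrl.get_obs(); p=ctrl.get_image('wrist')
    T=np.eye(4); T[:3,:3]=Ro.from_rotvec(o['tool_rot']).as_matrix(); T[:3,3]=o['tool_pos']
    C=np.linalg.inv(T@np.array(p['hand_eye'])); p['R']=C[:3,:3]; p['t']=C[:3,3]; return p,o
E
cat > look.py <<'E'
from h import *
import sys
p,o=wrist(); f=p['frame'].copy(); print({k:np.round(o[k],4).tolist() for k in ['t','tool_pos','tool_rot','contact_force','opening','q']})
print('yaw of tool y',np.degrees(np.arctan2(*Ro.from_rotvec(o['tool_rot']).as_matrix()[[1,0],1])))
print('cam',(-p['R'].T@p['t']).round(3))
hz={'blank_center':.029,'small_blank_center':.029,'nest':.025,'pivot':.025,'post':.064}
for k,z in hz.items():
    for m in ctrl.mark_of(p,k)[:1]:
        uv=np.array(m['position'])*[640,480]; print(k,round(m['p'],2),uv.round(1),atz(p,uv,z).round(4))
for k in ['die_block','blank_center','small_blank_center']:
    for m in ctrl.trace(p,k)[:1]:
        M=m['mask'].astype(np.uint8); c=max(cv2.findContours(M,0,1)[0],key=cv2.contourArea)
        e=np.array([atz(p,q,.033 if 'bl' in k and 'die' not in k else .025)[:2] for q in c[:,0].astype(float)]).astype(np.float32)
        print(k,m['p'],cv2.minEnclosingCircle(e) if 'die' not in k else cv2.minAreaRect(e))
cv2.imwrite(f'pics/{sys.argv[1]}.png',f)
E
python3 look.py w1
```

```text
{'t': 4.1, 'tool_pos': [0.498, 0.089, 0.2313], 'tool_rot': [-1.9435, -2.4676, -0.0003], 'contact_force': [-0.9379, 0.5826, -0.0823], 'opening': 0.0299, 'q': [0.0295, -0.2377, 1.8843, 0.0005, 1.4953, -0.2071]}
yaw of tool y 13.550340086156574
cam [0.482 0.157 0.374]
blank_center 0.83 [347.7 200.8] [0.5226 0.0952 0.029 ]
small_blank_center 0.78 [315.1 367.9] [ 0.533  -0.0633  0.029 ]
nest 0.7 [337.4 288.6] [0.5342 0.0163 0.025 ]
pivot 0.75 [410.4 302.6] [0.6005 0.0185 0.025 ]
post 0.96 [449.1 262.4] [0.6063 0.0732 0.064 ]
die_block 0.64 ((0.5577041506767273, 0.01868758350610733), (0.15162348747253418, 0.23452571034431458), 4.34286642074585)
blank_center 0.68 ((0.5213382244110107, 0.0967402383685112), 0.023013655096292496)
small_blank_center 0.73 ((0.5324990749359131, -0.06329820305109024), 0.01641366444528103)
```

View pics/w1.png

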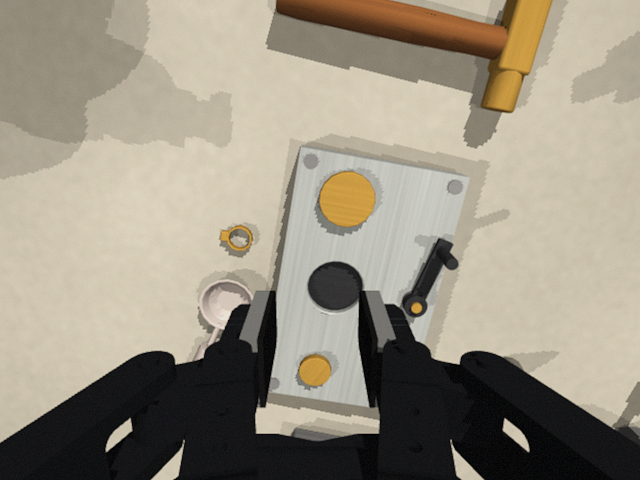

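```bash
cat > fit.py <<'E'
from h import *
from scipy.optimize import least_squares
def circ(e):
    f=lambda s:np.hypot(e[:,0]-s[0],e[:,1]-s[1])-s[2]
    s=least_squares(f,[*e.mean(0),.02],loss='soft_l1',f_scale=.0005); return s.x.round(4), np.abs(s.fun).mean().round(5)
E
python3 - <<'E'
from fit import *
p,o=wrist(); f=p['frame']; g=cv2.cvtColor(f,cv2.COLOR_BGR2GRAY); hsv=cv2.cvtColor(f,cv2.COLOR_BGR2HSV)
def run(M,box,z,nm):
    x0,y0,x1,y1=box; S=np.zeros_like(M); S[y0:y1,x0:x1]=M[y0:y1,x0:x1]
    c=max(cv2.findContours(S,0,cv2.CHAIN_APPROX_NONE)[0],key=cv2.contourArea)[:,0].astype(float)
    c=c[(c[:,0]>x0+1)&(c[:,0]<x1-2)&(c[:,1]>y0+1)&(c[:,1]<y1-2)]
    e=np.array([atz(p,q,z)[:2] for q in c]); print(nm,len(c),circ(e))
run((g<100).astype(np.uint8),(295,250,357,318),.025,'nest')
B=((hsv[...,1]>110)&(hsv[...,2]>90)).astype(np.uint8)
run(B,(305,155,390,245),.033,'blank')
run(B,(290,340,340,395),.033,'small')
run((g<100).astype(np.uint8),(400,285,432,322),.040,'boss')
for k in ['post']:
    for m in ctrl.mark_of(p,k)[:2]: print(m)
for uv in [(300,146),(469,177),(274,392)]: print(uv,atz(p,uv,.025).round(4))
big=cv2.resize(f[130:410,220:500],None,fx=2.1,fy=2.1,interpolation=cv2.INTER_CUBIC); cv2.imwrite('pics/w1z.png',big)
E
```

```text
nest 113 (array([0.531 , 0.0182, 0.0228]), np.float64(0.00034))
blank 156 (array([0.521 , 0.0969, 0.0224]), np.float64(0.00022))
small 89 (array([ 0.5324, -0.063 ,  0.0152]), np.float64(0.00062))
boss 65 (array([0.5987, 0.0242, 0.0118]), np.float64(0.00119))
{'position': [0.5269, 0.6031], 'p': 0.74}
{'position': [0.7081, 0.5535], 'p': 0.62}
(300, 146) [0.4746 0.129  0.025 ]
(469, 177) [0.6143 0.1373 0.025 ]
(274, 392) [ 0.5021 -0.1001  0.025 ]
```

View pics/w1z.png

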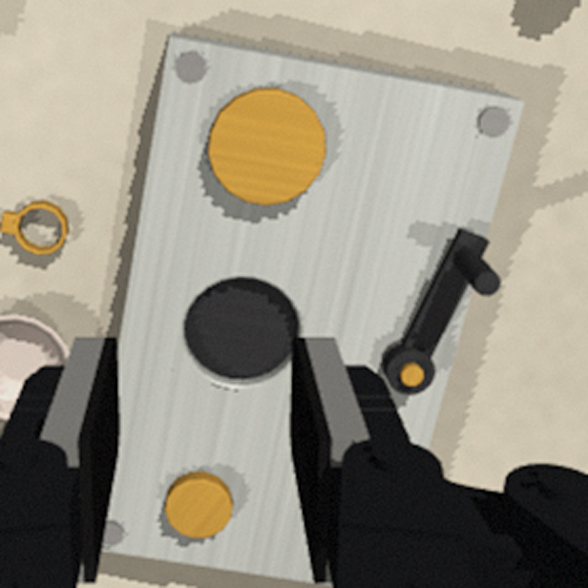

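Request:
{"api": "carry_out", "payload": {
  "series": [
    [0.09, 0.215, -0.855, 0, 0, -0.14, 0.35],
    [0.09, 0.215, -0.855, 0, 0, -0.14, 0.35],
    [0.09, 0.215, -0.855, 0, 0, -0.14, 0.35],
    [0.09, 0.215, -0.855, 0, 0, -0.14, 0.35],
    [0.09, 0.215, -0.855, 0, 0, -0.14, 0.35],
    [0.09, 0.215, -0.855, 0, 0, -0.14, 0.35],
    [0.09, 0.215, -0.855, 0, 0, -0.14, 0.35],
    [0.09, 0.215, -0.855, 0, 0, -0.14, 0.35],
    [0, 0, -0.4, 0, 0, 0, 0.35],
    [0, 0, -0.3, 0, 0, 0, 0.35],
    [0, 0, 0, 0, 0, 0, 0.35],
    [0, 0, 0, 0, 0, 0, 0.35]
  ]
}}

```text
t: 5.85
tool_pos: [0.5167, 0.132, 0.0437]
tool_rot: [2.078, 2.355, 0.002]
contact_force: [0.2, 0.5, -0.8]
opening: 0.0301
```

```bash
python3 - <<'E'
from h import *
p=ctrl.get_image('side'); f=p['frame']
c=proj(p,[.52,.12,.03]).astype(int); print(c)
for X in ([.5165,.1326,.04],[.5165,.1326,.025]): print(proj(p,X))
x,y=c; cv2.imwrite('pics/s1.png',cv2.resize(f[y-80:y+80,x-100:x+100],None,fx=3.7,fy=3.7,interpolation=cv2.INTER_CUBIC)); print(x-100,y-80)
E
```

```text
[250 229]
[245.33336642 221.62264963]
[246.35500569 227.15831156]
150 149
```

View pics/s1.png

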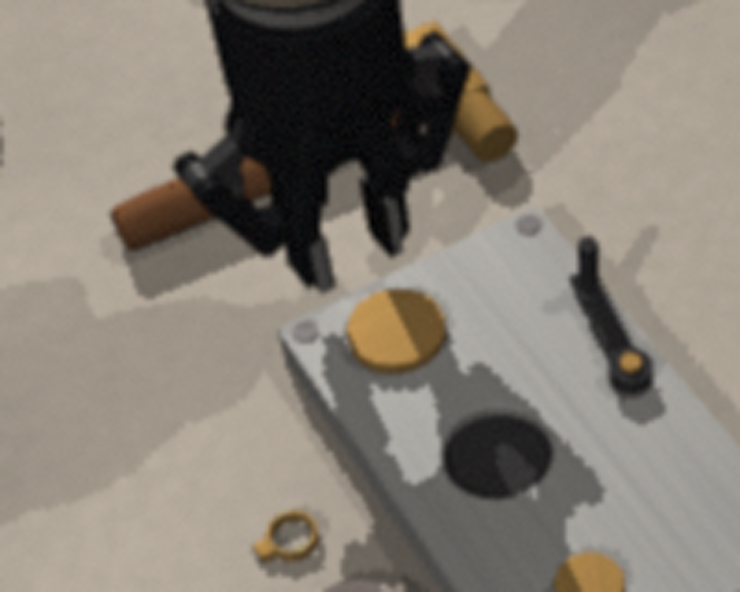

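Request:
{"api": "carry_out", "payload": {
  "series": [
    [0, 0, -0.3, 0, 0, 0, 0.35],
    [0, 0, -0.2, 0, 0, 0, 0.35],
    [0, 0, 0, 0, 0, 0, 0.35]
  ]
}}

```text
t: 6.2
tool_pos: [0.5153, 0.132, 0.0293]
tool_rot: [-2.078, -2.355, 0.002]
contact_force: [-0.3, -0.1, 0.0]
opening: 0.0299
```

Request:
{"api": "carry_out", "payload": {
  "series": [
    [0, 0, -0.1, 0, 0, 0, 0.35],
    [0, 0, 0, 0, 0, 0, 0.35]
  ]
}}

```text
t: 6.4
tool_pos: [0.5158, 0.1321, 0.0275]
tool_rot: [-2.078, -2.356, 0.001]
contact_force: [0.3, 0.5, 0.2]
opening: 0.0296
```

Request:
{"api": "carry_out", "payload": {
  "series": [
    [0, 0, -0.08, 0, 0, 0, 0.35],
    [0, 0, 0, 0, 0, 0, 0.35]
  ]
}}

```text
t: 6.6
tool_pos: [0.516, 0.1321, 0.0256]
tool_rot: [-2.078, -2.356, 0.0]
contact_force: [-0.2, -0.1, 0.0]
opening: 0.0297
```

Request:
{"api": "carry_out", "payload": {
  "series": [
    [0, 0, -0.08, 0, 0, 0, 0.35],
    [0, 0, 0, 0, 0, 0, 0.35]
  ]
}}

```text
t: 6.8
tool_pos: [0.5165, 0.1322, 0.0246]
tool_rot: [2.078, 2.356, 0.0]
contact_force: [-1.5, -0.6, 4.4]
opening: 0.0301
```

Request:
{"api": "carry_out", "payload": {
  "series": [
    [0, 0, -0.08, 0, 0, 0, 0.35],
    [0, 0, 0, 0, 0, 0, 0.35]
  ]
}}

```text
t: 7.0
tool_pos: [0.5166, 0.1322, 0.0244]
tool_rot: [-2.078, -2.356, 0.001]
contact_force: [-8.2, -0.9, 17.6]
opening: 0.0299
```

Request:
{"api": "carry_out", "payload": {
  "series": [
    [0, 0, 0.24, 0, 0, 0, 0.35],
    [0, 0, 0, 0, 0, 0, 0.35],
    [0.02, -0.16, 0, 0, 0, 0, 0.35],
    [0.02, -0.16, 0, 0, 0, 0, 0.35],
    [0.02, -0.16, 0, 0, 0, 0, 0.35],
    [0.02, -0.16, 0, 0, 0, 0, 0.35],
    [0.02, -0.16, 0, 0, 0, 0, 0.35],
    [0.02, -0.16, 0, 0, 0, 0, 0.35],
    [0.02, -0.16, 0, 0, 0, 0, 0.35],
    [0.02, -0.16, 0, 0, 0, 0, 0.35],
    [0.02, -0.16, 0, 0, 0, 0, 0.35],
    [0.02, -0.16, 0, 0, 0, 0, 0.35]
  ]
}}

```text
t: 8.2
tool_pos: [0.5211, 0.0918, 0.0278]
tool_rot: [2.078, 2.356, 0.0]
contact_force: [0.5, 0.4, -0.1]
opening: 0.03
```

```bash
cat > sv.py <<'E'
from h import *
import sys
o=ctrl.get_obs(); print({k:np.round(o[k],4).tolist() for k in ['t','tool_pos','contact_force','opening']})
p=ctrl.get_image('side'); f=p['frame']
for m in ctrl.mark_of(p,'blank_center')[:2]:
    uv=np.array(m['position'])*[640,480]; print(m['p'],uv,atz(p,uv,.029).round(4),'if seated',atz(p,uv,.022).round(4))
print('nest px',proj(p,[.531,.0173,.025]))
x,y=[285,260]; a=cv2.resize(f[y-80:y+80,x-100:x+100],None,fx=3.7,fy=3.7,interpolation=cv2.INTER_CUBIC); cv2.imwrite(f'pics/{sys.argv[1]}.png',a)
w=ctrl.get_image('wrist'); cv2.imwrite(f'pics/{sys.argv[1]}w.png',w['frame'])
E
python3 sv.py s2
```

```text
{'t': 8.2, 'tool_pos': [0.5211, 0.0918, 0.0278], 'contact_force': [0.4915, 0.4418, -0.1105], 'opening': 0.03}
0.6 [309.184 309.312] [ 0.5311 -0.0665  0.029 ] if seated [ 0.5329 -0.063   0.022 ]
0.56 [265.6   247.008] [0.5256 0.074  0.029 ] if seated [0.5274 0.0791 0.022 ]
nest px [284.11496773 271.32514179]
```

View pics/s2.png

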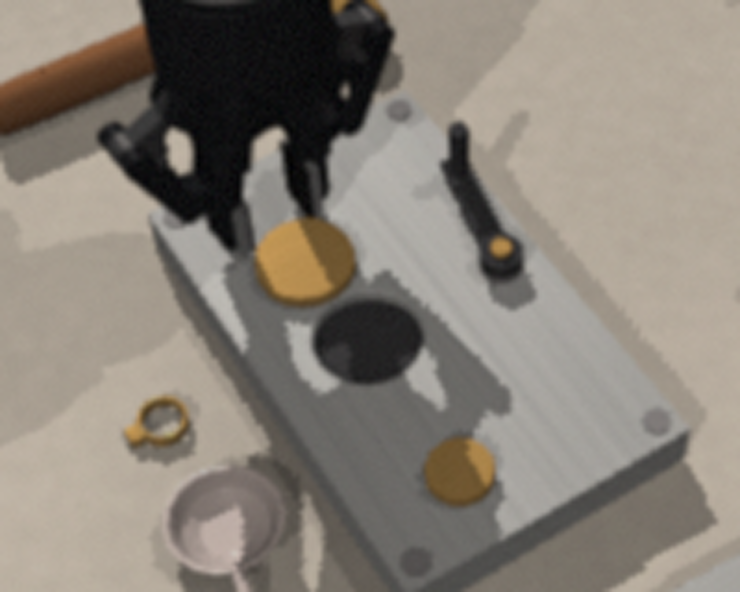

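View pics/s2w.png

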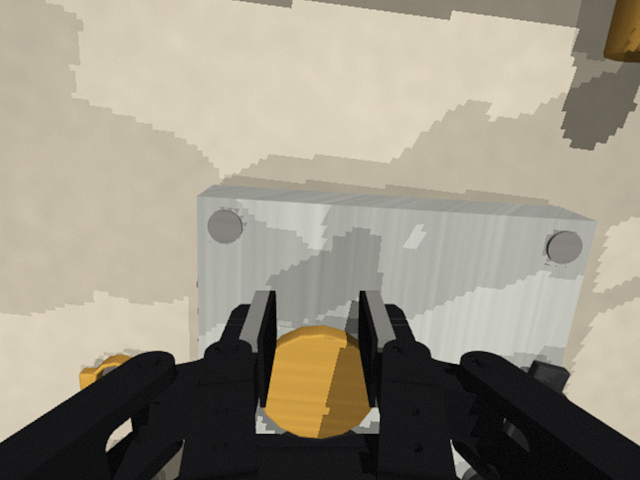

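Request:
{"api": "carry_out", "payload": {
  "series": [
    [0.02, -0.16, 0, 0, 0, 0, 0.35],
    [0.02, -0.16, 0, 0, 0, 0, 0.35],
    [0.02, -0.16, 0, 0, 0, 0, 0.35],
    [0.02, -0.16, 0, 0, 0, 0, 0.35],
    [0.02, -0.16, 0, 0, 0, 0, 0.35],
    [0.02, -0.16, 0, 0, 0, 0, 0.35],
    [0.02, -0.16, 0, 0, 0, 0, 0.35],
    [0.02, -0.16, 0, 0, 0, 0, 0.35],
    [0.015, -0.12, 0, 0, 0, 0, 0.35],
    [0, 0, 0, 0, 0, 0, 0.35]
  ]
}}

```text
t: 9.35
tool_pos: [0.5255, 0.0567, 0.0278]
tool_rot: [2.079, 2.355, -0.0]
contact_force: [-0.0, -0.6, -0.2]
opening: 0.0299
```

```bash
python3 sv.py s3
```

```text
{'t': 9.35, 'tool_pos': [0.5255, 0.0567, 0.0278], 'contact_force': [-0.0272, -0.5682, -0.1635], 'opening': 0.0299}
0.71 [275.904 265.2  ] [0.5239 0.0321 0.029 ] if seated [0.5256 0.0368 0.022 ]
nest px [284.11496773 271.32514179]
```

View pics/s3.png

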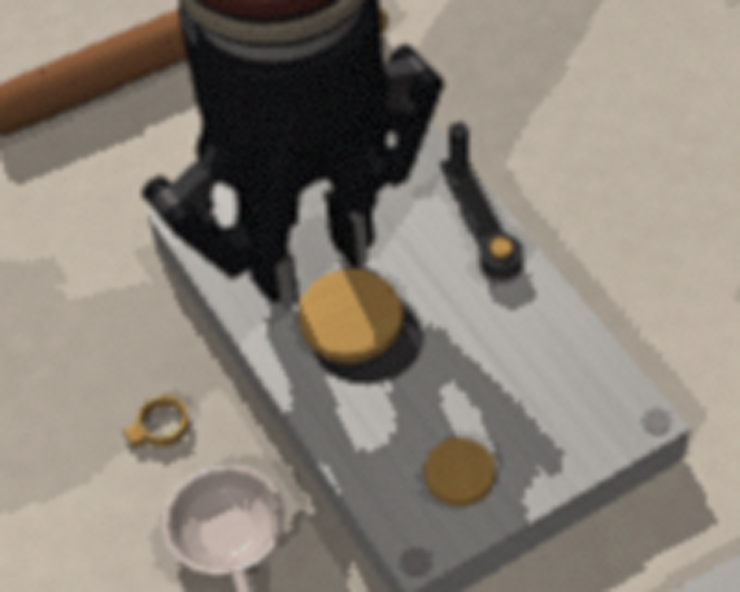

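View pics/s3w.png

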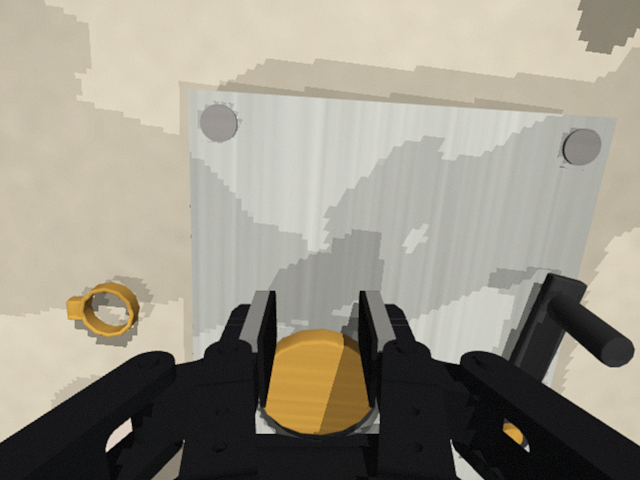

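Request:
{"api": "carry_out", "payload": {
  "series": [
    [0.015, -0.1, 0, 0, 0, 0, 0.35],
    [0.015, -0.1, 0, 0, 0, 0, 0.35],
    [0.015, -0.1, 0, 0, 0, 0, 0.35],
    [0.015, -0.1, 0, 0, 0, 0, 0.35],
    [0.015, -0.1, 0, 0, 0, 0, 0.35],
    [0, 0, 0, 0, 0, 0, 0.35]
  ]
}}

```text
t: 10.1
tool_pos: [0.5274, 0.0442, 0.0279]
tool_rot: [2.079, 2.355, -0.0]
contact_force: [-0.2, 0.1, 0.5]
opening: 0.0296
```

```bash
python3 sv.py s4
```

```text
{'t': 10.1, 'tool_pos': [0.5274, 0.0442, 0.0279], 'contact_force': [-0.2114, 0.1049, 0.5348], 'opening': 0.0296}
0.86 [282.816 269.088] [0.5301 0.0197 0.029 ] if seated [0.532  0.0242 0.022 ]
nest px [284.11496773 271.32514179]
```

View pics/s4.png

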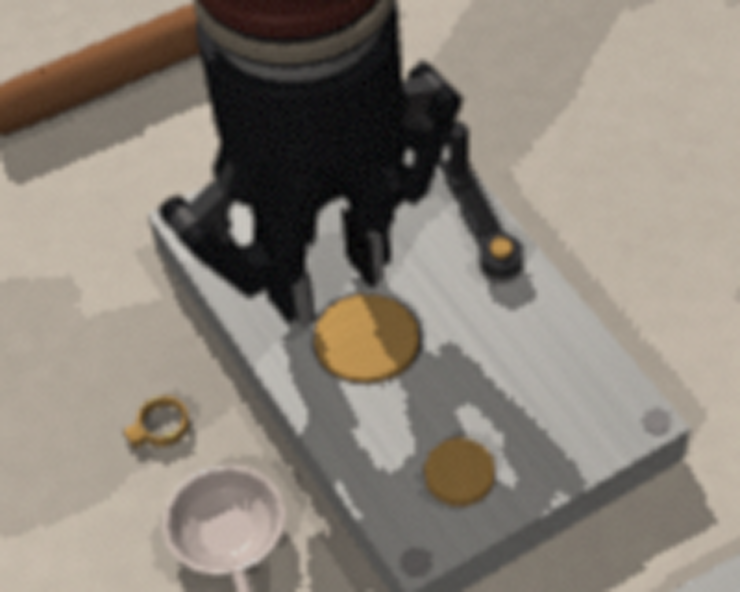

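Request:
{"api": "carry_out", "payload": {
  "series": [
    [0, 0.1, 0.2, 0, 0, 0, 0.35],
    [0, 0.2, 0.8, 0, 0, 0, 0.35],
    [0, 0.3, 0.9, 0, 0, 0, 0.35],
    [0, 0.3, 0.9, 0, 0, 0, 0.35],
    [0, 0.3, 0.9, 0, 0, 0, 0.0],
    [0, 0.3, 0.9, 0, 0, 0, 0.0],
    [0, 0, 0.5, 0, 0, 0, 0.0],
    [0, 0, 0, 0, 0, 0, 0.0],
    [0, 0, 0, 0, 0, 0, 0.0]
  ]
}}

```text
t: 11.15
tool_pos: [0.527, 0.0819, 0.1547]
tool_rot: [-2.078, -2.355, 0.001]
contact_force: [-0.2, 0.8, -1.1]
opening: -0.0001
```

```bash
python3 look.py w5; python3 sv.py s5; python3 - <<'E'
import cv2
f=cv2.imread('pics/w5.png'); cv2.imwrite('pics/w5z.png',cv2.resize(f[150:430,240:520],None,fx=2.1,fy=2.1,interpolation=cv2.INTER_CUBIC))
E
```

```text
{'t': 11.15, 'tool_pos': [0.527, 0.0819, 0.1547], 'tool_rot': [-2.0783, -2.3554, 0.0009], 'contact_force': [-0.2219, 0.7974, -1.1326], 'opening': -0.0001, 'q': [0.0147, -0.1069, 1.8999, -0.0001, 1.3493, -0.1101]}
yaw of tool y 7.153376514029232
cam [0.519 0.152 0.298]
small_blank_center 0.53 [302.9 415.2] [ 0.535  -0.0646  0.029 ]
pivot 0.88 [413.7 321.1] [0.6035 0.0198 0.025 ]
post 0.61 [454.3 270.4] [0.6087 0.0737 0.064 ]
die_block 0.8 ((0.5544962882995605, 0.05644545704126358), (0.1513413041830063, 0.15724508464336395), 3.9995243549346924)
blank_center 0.68 ((0.5258626937866211, 0.03296395391225815), 0.01788994111120701)
small_blank_center 0.65 ((0.5490801334381104, 0.05785058066248894), 0.10096848756074905)
{'t': 11.6, 'tool_pos': [0.5271, 0.082, 0.1549], 'contact_force': [-0.3056, 0.4146, -0.2026], 'opening': 0.0001}
0.89 [284.608 270.912] [0.531  0.0151 0.029 ] if seated [0.5329 0.0195 0.022 ]
nest px [284.11496773 271.32514179]
```

View pics/w5.png

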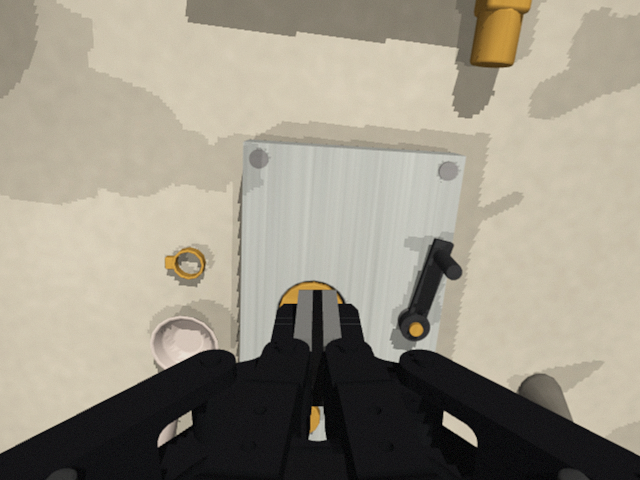

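View pics/s5.png

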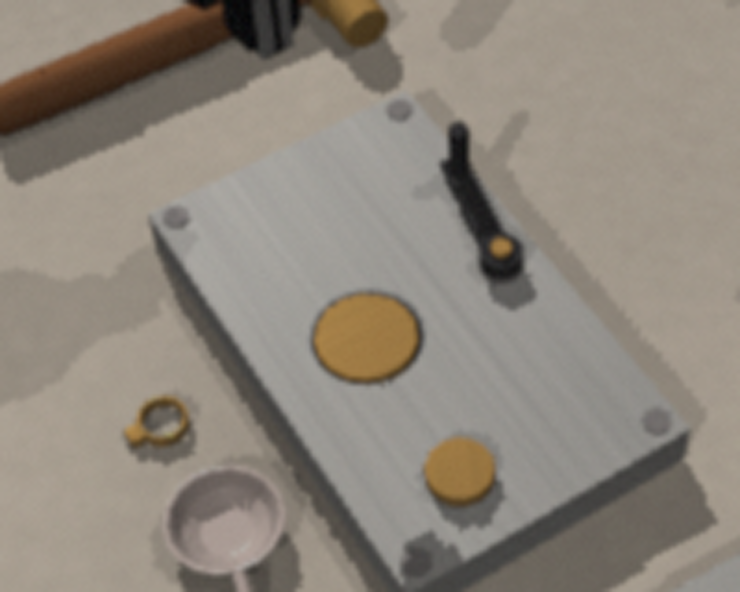

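Request:
{"api": "carry_out", "payload": {
  "series": [
    [0.24, -0.03, 0, 0, 0, -1, 0],
    [0.24, -0.03, 0, 0, 0, -1, 0],
    [0.24, -0.03, 0, 0, 0, -1, 0],
    [0.24, -0.03, 0, 0, 0, -1, 0],
    [0.24, -0.03, 0, 0, 0, -1, 0],
    [0.24, -0.03, 0, 0, 0, -1, 0],
    [0.24, -0.03, 0, 0, 0, -1, 0],
    [0.24, -0.03, 0, 0, 0, -1, 0],
    [0.24, -0.03, 0, 0, 0, -1, 0]
  ]
}}

```text
t: 12.65
tool_pos: [0.5816, 0.0754, 0.1553]
tool_rot: [2.899, 1.211, 0.0]
contact_force: [-0.5, -0.2, 0.6]
opening: 0.0
```

Request:
{"api": "carry_out", "payload": {
  "series": [
    [0.24, -0.03, -0.2, 0, 0, -1, 0],
    [0.24, -0.03, -0.2, 0, 0, -1, 0],
    [0.24, -0.03, -0.2, 0, 0, -1, 0],
    [0.24, -0.03, -0.2, 0, 0, -1, 0],
    [0.24, -0.03, -0.2, 0, 0, -1, 0],
    [0.24, -0.03, -0.2, 0, 0, -1, 0],
    [0.24, -0.03, -0.2, 0, 0, -1, 0],
    [0.24, -0.03, -0.2, 0, 0, -1, 0],
    [0.24, -0.03, -0.2, 0, 0, -1, 0],
    [0, 0, 0, 0, 0, 0, 0],
    [0, 0, 0, 0, 0, 0, 0]
  ]
}}

```text
t: 13.75
tool_pos: [0.6352, 0.0686, 0.1102]
tool_rot: [-3.137, 0.16, 0.001]
contact_force: [1.5, -0.0, -0.4]
opening: 0.0004
```

```bash
python3 look.py w6; python3 sv.py s6
```

```text
{'t': 13.75, 'tool_pos': [0.6352, 0.0686, 0.1102], 'tool_rot': [-3.1375, 0.1604, 0.0008], 'contact_force': [1.4684, -0.0348, -0.3521], 'opening': 0.0004, 'q': [-0.0088, 0.1846, 1.6787, 0.0, 1.2789, 1.6642]}
yaw of tool y -95.85323088571923
cam [0.706 0.061 0.253]
small_blank_center 0.73 [556.  385.2] [ 0.5328 -0.0668  0.029 ]
pivot 0.75 [407.2 292.9] [0.6009 0.0196 0.025 ]
die_block 0.95 ((0.5561205148696899, 0.01790868490934372), (0.14817504584789276, 0.23043344914913177), 3.5161898136138916)
small_blank_center 0.9 ((0.5355780124664307, -0.06349048018455505), 0.017497500404715538)
{'t': 14.2, 'tool_pos': [0.6353, 0.0686, 0.1105], 'contact_force': [1.0549, 0.1267, -0.5281], 'opening': 0.0001}
0.92 [281.728 272.112] [0.5259 0.0153 0.029 ] if seated [0.5277 0.0198 0.022 ]
nest px [284.11496773 271.32514179]
```

View pics/w6.png

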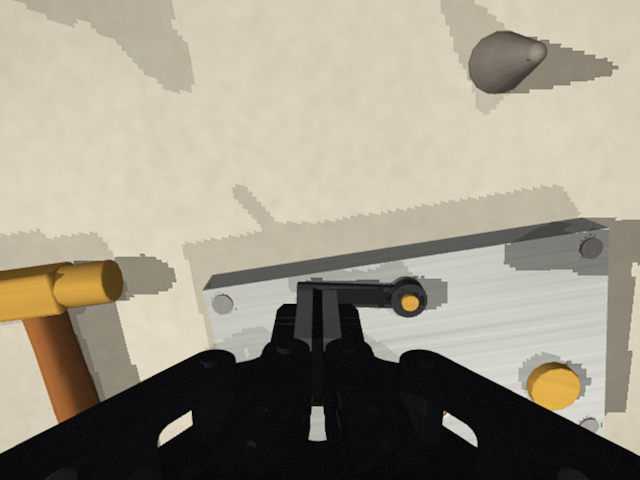

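View pics/s6.png

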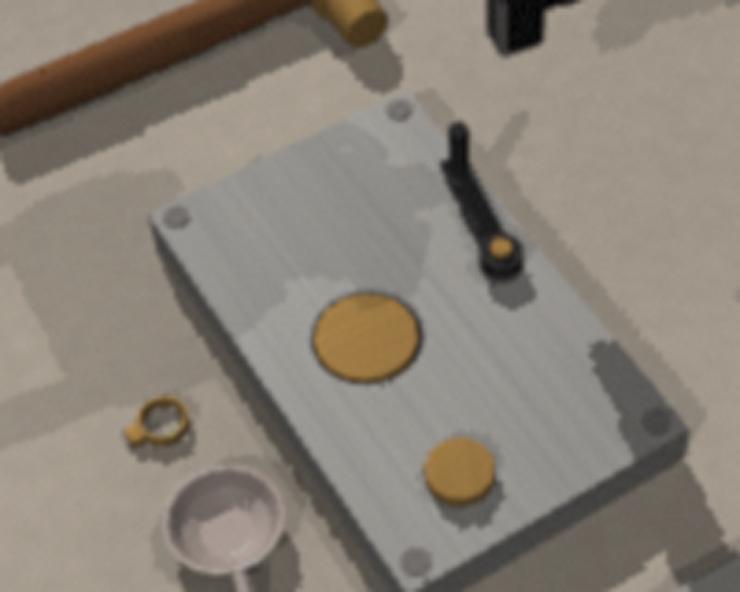

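```bash
python3 - <<'E'
import numpy as np
P=np.array([.6012,.0214]); 
def pos(a,d): return P+.052*np.array([np.cos(a),np.sin(a)])-d*np.array([-np.sin(a),np.cos(a)])
cur=np.array([.6352,.0686]); a0=np.radians(84.15); print('first',(pos(a0,.016)-cur)/.025)
cur=pos(a0,.016)
for i in range(1,18):
    n=pos(a0+.1*i,.016-.002*min(i,1)); print(i,((n-cur)/.025).round(2),n.round(4)); cur=n
E
```

```text
first [-0.51133016  0.115936  ]
1 [-0.28  0.07] [0.6153 0.0734]
2 [-0.21  0.05] [0.6101 0.0745]
3 [-0.21  0.02] [0.6047 0.0751]
4 [-0.22  0.  ] [0.5993 0.0752]
5 [-0.21 -0.02] [0.594  0.0748]
6 [-0.21 -0.04] [0.5887 0.0738]
7 [-0.21 -0.06] [0.5835 0.0723]
8 [-0.2  -0.08] [0.5785 0.0702]
9 [-0.19 -0.1 ] [0.5737 0.0677]
10 [-0.18 -0.12] [0.5693 0.0648]
11 [-0.17 -0.14] [0.5651 0.0614]
12 [-0.15 -0.15] [0.5613 0.0575]
13 [-0.14 -0.17] [0.5579 0.0534]
14 [-0.12 -0.18] [0.5549 0.0489]
15 [-0.1  -0.19] [0.5524 0.0441]
16 [-0.08 -0.2 ] [0.5504 0.0392]
17 [-0.06 -0.21] [0.5488 0.034 ]
```

Request:
{"api": "carry_out", "payload": {
  "series": [
    [0, 0, -0.7, 0, 0, 0, 0],
    [0, 0, -0.7, 0, 0, 0, 0],
    [0, 0, -0.7, 0, 0, 0, 0],
    [0, 0, -0.54, 0, 0, 0, 0],
    [0, 0, 0, 0, 0, 0, 0]
  ]
}}

```text
t: 14.85
tool_pos: [0.6326, 0.0686, 0.04]
tool_rot: [3.137, -0.164, -0.011]
contact_force: [-0.6, 0.7, -0.4]
opening: 0.0003
```

Request:
{"api": "carry_out", "payload": {
  "series": [
    [0, 0, 0.04, 0, 0, 0, 0],
    [-0.25, 0.06, 0, 0, 0, 0, 0],
    [-0.26, 0.06, 0, 0, 0, 0, 0],
    [-0.28, 0.07, 0, 0, 0, 1, 0],
    [-0.21, 0.05, 0, 0, 0, 1, 0],
    [-0.21, 0.02, 0, 0, 0, 1, 0],
    [-0.22, 0, 0, 0, 0, 1, 0],
    [0, 0, 0, 0, 0, 0, 0]
  ]
}}

```text
t: 15.65
tool_pos: [0.5992, 0.0754, 0.0462]
tool_rot: [3.107, 0.463, 0.002]
contact_force: [-1.0, 0.4, -0.8]
opening: -0.0002
```

```bash
python3 look.py w7; python3 sv.py s7
```

```text
{'t': 15.65, 'tool_pos': [0.5992, 0.0754, 0.0462], 'tool_rot': [3.1071, 0.4632, 0.0018], 'contact_force': [-0.9696, 0.4117, -0.7661], 'opening': -0.0002, 'q': [0.002, 0.1844, 1.7975, 0.0, 1.1585, 1.2768]}
yaw of tool y -73.04149024155384
cam [0.667 0.096 0.189]
pivot 0.88 [444.2 322.8] [0.6009 0.0191 0.025 ]
die_block 0.78 ((0.5922457575798035, 0.023379959166049957), (0.07961194217205048, 0.2266109585762024), 5.784711837768555)
{'t': 16.1, 'tool_pos': [0.5996, 0.0751, 0.0452], 'contact_force': [-0.245, -0.606, -1.3101], 'opening': 0.0002}
0.56 [281.6 272.4] [0.5255 0.0149 0.029 ] if seated [0.5273 0.0194 0.022 ]
nest px [284.11496773 271.32514179]
```

View pics/w7.png

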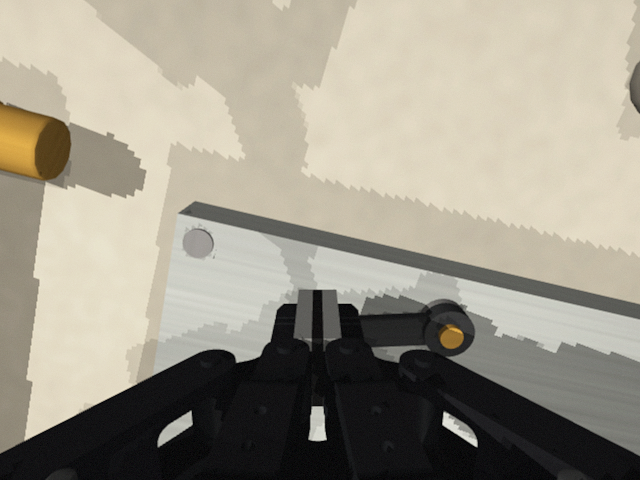

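View pics/s7.png

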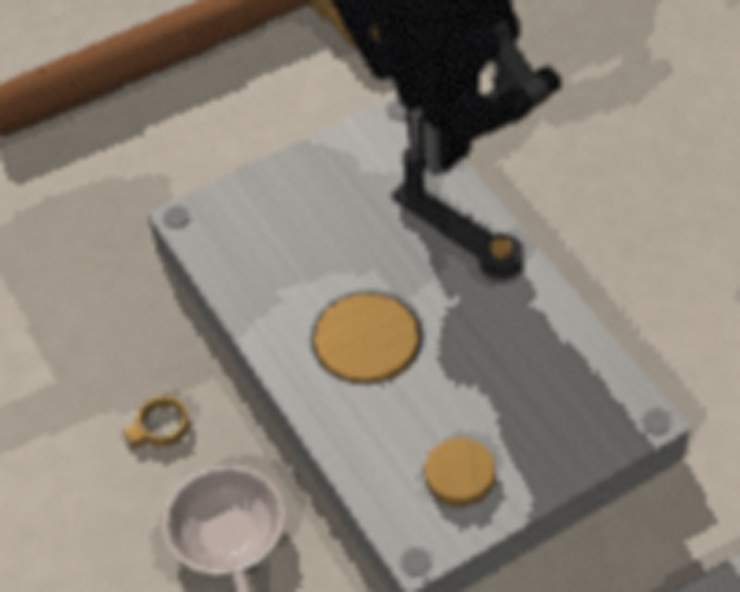

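Request:
{"api": "carry_out", "payload": {
  "series": [
    [-0.21, -0.02, 0, 0, 0, 1, 0],
    [-0.21, -0.04, 0, 0, 0, 1, 0],
    [-0.21, -0.06, 0, 0, 0, 1, 0],
    [-0.2, -0.08, 0, 0, 0, 1, 0],
    [-0.19, -0.1, 0, 0, 0, 1, 0],
    [-0.18, -0.12, 0, 0, 0, 1, 0],
    [-0.17, -0.14, 0, 0, 0, 1, 0],
    [-0.15, -0.15, 0, 0, 0, 1, 0],
    [-0.14, -0.17, 0, 0, 0, 1, 0],
    [-0.12, -0.18, 0, 0, 0, 1, 0],
    [0, 0, 0, 0, 0, 0, 0]
  ]
}}

```text
t: 17.35
tool_pos: [0.5549, 0.0483, 0.0454]
tool_rot: [2.506, 1.895, 0.0]
contact_force: [0.6, 0.1, -0.6]
opening: -0.0001
```

```bash
python3 sv.py s8
```

```text
{'t': 17.35, 'tool_pos': [0.5549, 0.0483, 0.0454], 'contact_force': [0.5646, 0.0759, -0.5621], 'opening': -0.0001}
0.81 [283.2 271.2] [0.5288 0.0157 0.029 ] if seated [0.5306 0.0202 0.022 ]
nest px [284.11496773 271.32514179]
```

View pics/s8.png

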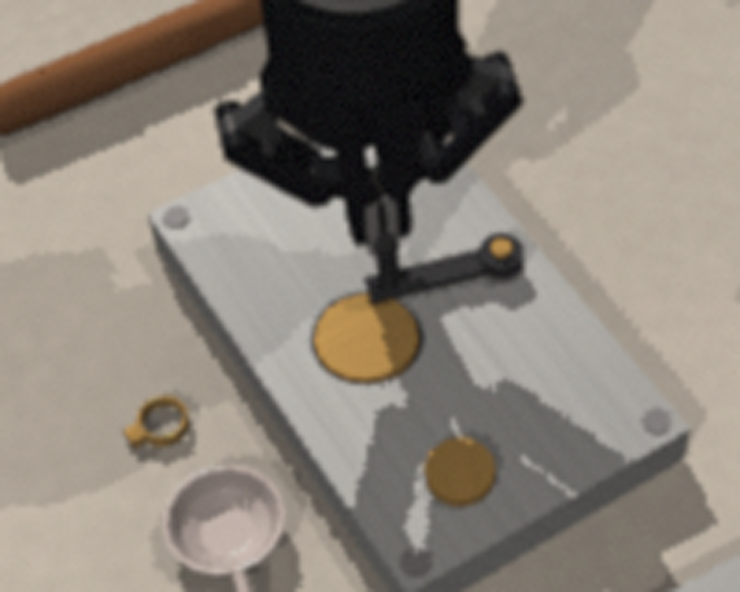

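Continuing the arc towards the stop.

Request:
{"api": "carry_out", "payload": {
  "series": [
    [-0.1, -0.19, 0, 0, 0, 1, 0],
    [-0.08, -0.2, 0, 0, 0, 1, 0],
    [-0.06, -0.2, 0, 0, 0, 1, 0],
    [0, 0, 0, 0, 0, 0, 0]
  ]
}}

```text
t: 17.9
tool_pos: [0.5493, 0.0342, 0.0454]
tool_rot: [-2.195, -2.247, -0.002]
contact_force: [1.6, 1.3, -0.0]
opening: -0.0001
```

Request:
{"api": "carry_out", "payload": {
  "series": [
    [0, -0.12, 0, 0, 0, 0, 0],
    [0, 0, 0, 0, 0, 0, 0]
  ]
}}

```text
t: 18.1
tool_pos: [0.5493, 0.0338, 0.0454]
tool_rot: [-2.195, -2.242, -0.008]
contact_force: [1.0, 11.4, 0.2]
opening: 0.0003
```

```bash
python3 sv.py s9
```

```text
{'t': 18.1, 'tool_pos': [0.5493, 0.0338, 0.0454], 'contact_force': [0.9851, 11.4186, 0.2227], 'opening': 0.0003}
0.93 [284.416 272.208] [0.5296 0.013  0.029 ] if seated [0.5314 0.0174 0.022 ]
0.46 [229.12  292.896] [0.4366 0.0213 0.029 ] if seated [0.4374 0.0258 0.022 ]
nest px [284.11496773 271.32514179]
```

View pics/s9.png

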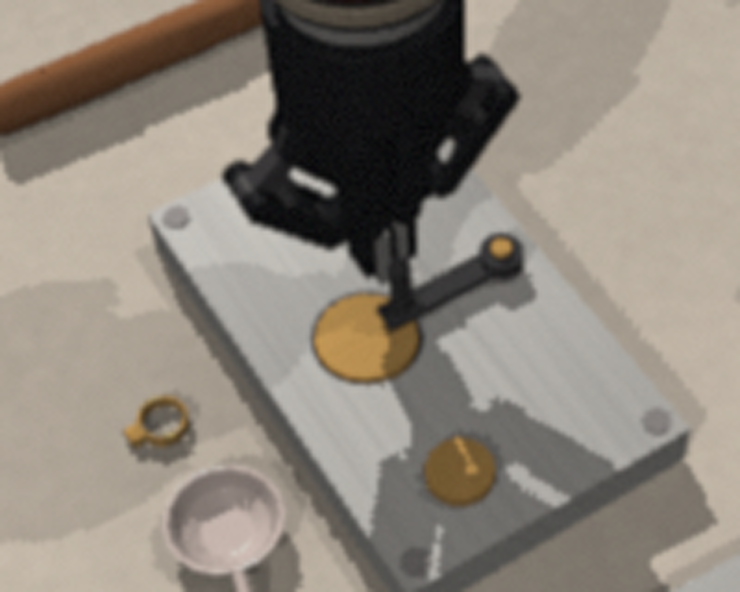

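Request:
{"api": "carry_out", "payload": {
  "series": [
    [0, -0.08, 0, 0, 0, 0, 0],
    [0, 0, 0, 0, 0, 0, 0],
    [0, 0, 0, 0, 0, 0, 0]
  ]
}}

```text
t: 18.55
tool_pos: [0.5492, 0.0336, 0.0454]
tool_rot: [-2.193, -2.241, -0.011]
contact_force: [1.1, 16.1, 1.9]
opening: -0.0001
```

Request:
{"api": "carry_out", "payload": {
  "series": [
    [0, 0.3, 0, 0, 0, 0, 0],
    [0, 0.4, 0.1, 0, 0, 0, 0],
    [0, 0.6, 0.8, 0, 0, 0, 0],
    [0, 0.8, 1, 0, 0, 0, 0],
    [0, 0.8, 1, 0, 0, 0, 0],
    [0, 0.8, 1, 0, 0, 0, 0],
    [0, 0.8, 1, 0, 0, 0, 0],
    [0, 0.5, 0.5, 0, 0, 0, 0],
    [0, 0, 0, 0, 0, 0, 0],
    [0, 0, 0, 0, 0, 0, 0],
    [0, 0, 0, 0, 0, 0, 0]
  ]
}}

```text
t: 19.65
tool_pos: [0.5481, 0.153, 0.1782]
tool_rot: [-2.193, -2.247, 0.005]
contact_force: [-0.2, -0.0, -0.6]
opening: 0.0001
```

```bash
python3 look.py w10; python3 sv.py s10
```

```text
{'t': 19.65, 'tool_pos': [0.5481, 0.153, 0.1782], 'tool_rot': [-2.1935, -2.2467, 0.0048], 'contact_force': [-0.2202, -0.0191, -0.5868], 'opening': 0.0001, 'q': [0.1417, -0.0392, 1.7953, -0.0005, 1.389, 0.1178]}
yaw of tool y 1.3725460675212775
cam [0.547 0.223 0.321]
post 0.75 [298.9  89.8] [0.5359 0.2349 0.064 ]
die_block 0.82 ((0.5479825735092163, 0.0859987661242485), (0.14060883224010468, 0.10806887596845627), 3.237187385559082)
{'t': 20.1, 'tool_pos': [0.549, 0.1537, 0.1802], 'contact_force': [-0.5022, -0.6434, 0.0307], 'opening': 0.0004}
0.57 [284.672 270.912] [0.5311 0.015  0.029 ] if seated [0.533  0.0195 0.022 ]
nest px [284.11496773 271.32514179]
```

View pics/w10.png

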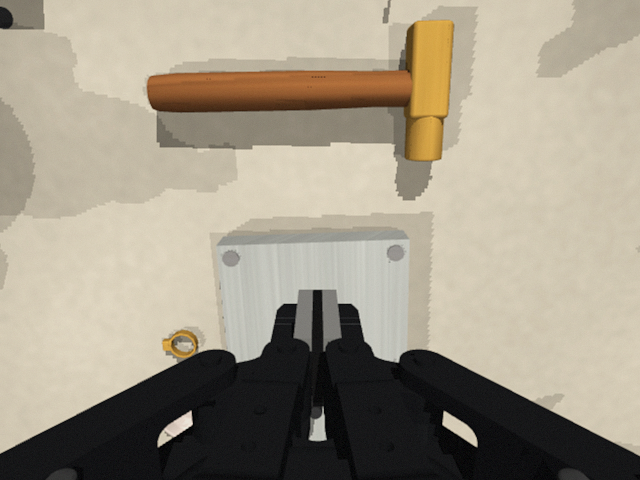

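View pics/s10.png

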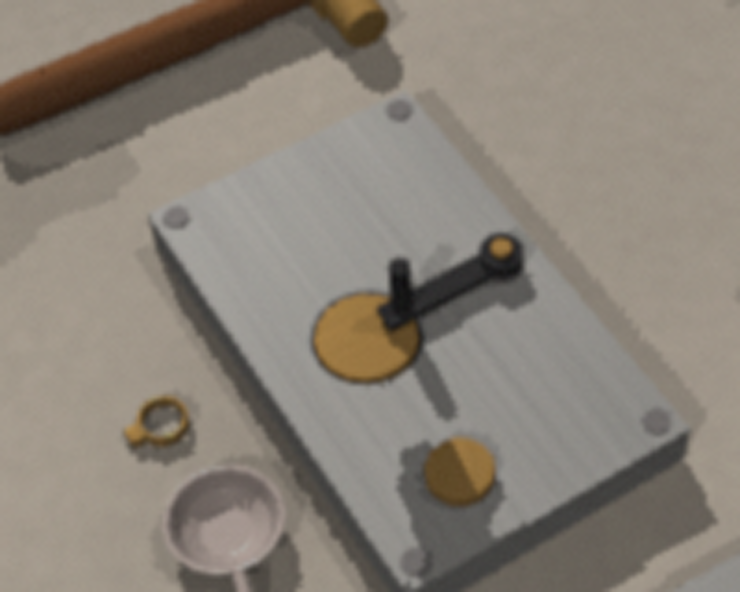

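```bash
python3 - <<'E'
from h import *
p=ctrl.get_image('side')
for nm,X in [('post closed',[.5493,.0183,.064]),('boss top',[.6012,.0214,.040])]:
    print(nm,proj(p,X).round(1))
m=ctrl.mark_of(p,'post')[:1]; print([ (np.array(a['position'])*[640,480]).round(1) for a in m])
a=atz(p,(185+392/3.7,180+317/3.7),.034); b=atz(p,(185+501/3.7,180+247/3.7),.040)
print('arm tip',a.round(4),'boss',b.round(4),'dir deg',np.degrees(np.arctan2(*(a-b)[[1,0]])))
E
```

```text
post closed [292.8 252.1]
boss top [320.3 246.9]
[array([291.3, 250.4])]
arm tip [0.5433 0.0159 0.034 ] boss [0.6014 0.0215 0.04  ] dir deg -174.48659203995638
```

```bash
python3 -c "
from station import ctrl
print(ctrl.finish_job())"
```

```text
the job is handed in; nothing more can be done
None
```

I slid the larger brass disc along the block with the partly opened fingertips until it dropped into the recess. I then pushed the keeper round by its post with the shut fingers until it met its stop, backed off and handed the job in at about 20 s. `finish_job` reports no verdict.

**What my last checks showed:**
- **Disc:** it lies flush in the recess in the side view, with no visible side wall or shadow. The network's mark for it is within about 1 px of the recess centre I had measured.
- **Keeper:** the push force rose to 16 N at the stop, so it was pressed firmly home. The post mark sits within about 2 px of where a closed post should appear. By my own pixel reading the arm points at about 185°, against about 183° expected when closed, which is within measuring error.
- **Other things:** the smaller disc, ring, spoon and hammer look unmoved in the views I had. I did not re-check the bur box and stone cone after the push, but the tool did not go near them.
- **Robot:** it finished about 0.18 m up, clear of everything, with a contact reading under 1 N, which is sensor noise.

**What disagreed:** a few network reports were wrong and I ignored them. One was a "post" found near the hammer in the last wrist picture. The side camera's first reading of the disc also differed from the wrist camera's by about 4 mm along y; I used the wrist camera figures and the block corners.

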